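# Close a dowelled hand-plane blank and hold it pressed

## Robot

A 6-joint arm with a two-finger parallel gripper is mounted at the origin on the work surface. World frame = base frame: x ahead of the robot, y to its left, z up, the work surface at z = 0. Lengths are in m, angles in rad, forces in N, time in s.
With the tool pointing down it reaches from about 0.225 to 0.875 m from the base axis. Payload 3.4 kg.
Tool frame: the origin (TCP) lies on the centre line of the jaws, within the pads' length; the fingertips stand 19 mm ahead of it and the grasp point (between the pads) is the TCP (nose_length is the distance from the TCP to the fingertips, in m); z points along the fingers, y is the direction in which the jaws open and shut (so a half turn about z gives the same grasp; the last joint's range is limited). The gripper opens to 85 mm and grips with 20 to 120 N. Pads are 22 mm wide; open, the fingers measure 114 mm over their backs; the gripper's body (76 mm by 85 mm) begins 54 mm behind the grasp point. The pads swing forward as they close: fully open they stand 13 mm farther back than shut.
Start: joints at [1.113, 0.276, 1.505, -0, 1.361, -0.121], TCP at [0.19, 0.543, 0.25] pointing down, gripper open.
Joint ranges: [-2.89, 2.89], [-0.75, 2.08], [0.22, 2.7], [-1.18, 4.32], [0.11, 2.71], [-2.7, 2.7]. Speed limits (rad/s): [2.57, 2.57, 3.14, 3.14, 3.14, 3.14].

## Interface

Orientations are given as a unit quaternion [w, x, y, z].
In Python, from rig import * gives the robot as it stands.
- The arm moves only by the shell command python3 -m jog 'ROWS' [OPENING] [FORCE]. ROWS is JSON, one flat list of numbers, 6 for each row, row after row: the shift along the tool's x, y, z in mm, then the turn, a rotation vector about the tool's x, y, z in degrees. In form: [tx, ty, tz, wx, wy, wz, tx, ty, tz, wx, wy, wz, ...]. A call has 1 to 10 rows; each row is the pose to reach, as a shift and turn from the pose commanded when the call began, along the tool's axes at that moment; what a row does not reach only later rows make up. A row lasts 1/8 s, in which the tool goes at most 62.5 mm and 10.7 degrees, less where a joint would pass 70% of its speed; a pose out of reach is approached as far as the arm can. A call with a gripper value outside its range is refused whole. OPENING is the closure, from 0 (fully open) to 1 (shut), set as the call begins (- or left out, the last holds). The fingers move at their own pace and stop on an object; FORCE is the grip in N (left out, the last holds). Time passes only in rows, so rows that repeat a pose let the fingers close. It gives the time, the measured TCP pose, the force and the opening at its end, in the units of the state.
- get_state(): the state, without advancing time (a new reading comes with each control period).
- get_image(name): name is "scene" or "top"; returns a dict with "frame" (480x640x3 uint8, red, green, blue), "camera_matrix" (3x3 intrinsics, pixels), "rvec" (rotation vector, rad) and "tvec" (3), from world to camera coordinates, as OpenCV has them. Camera axes: x right, y down, z forward; pixel columns grow to the right and rows downward; lengths in m; the calibration is good to about 2 mm. A picture is of the moment at which its call begins. There is no depth.
- sign_off(): hands the job in, once; it reports no verdict.
The state is a dict: "clock": time; "qpos": joint angles; "qd": joint speeds; "effort": joint torques, N m; "position": TCP position; "ee_rot": TCP orientation; "contact_force": force on the tool from outside, world axes, zero at the start; "moment": the same for the moment, N m; "width": finger opening in m.
Only numpy, scipy, OpenCV 4.12 (cv2) and the standard library are available. Lean on these libraries where they do the work, as an engineer would, in place of code of your own. Each camera call takes 0.05 s, during which the arm holds its last target.

## Task

Close the hand-plane blank: pick up the loose maple cheek, set it on the two dowels of the hand-plane body with the blue-striped ends together, push it gently down until it is fully home on the dark core, and finish still holding it there in the gripper's fingers with a firm, steady downward push of about 15 N, as if waiting for the glue to grab. Do not ram it and do not disturb the other tools on the bench.

Things in the scene. Friction and masses are not known exactly. Their poses are not given: they have to be found in the camera images.
- cheek: Loose cheek: flat pale board 220 (its x) x 58 (y) x 15 mm, about 0.14 kg, lying right way up on the bench. Origin: centre of its underside, z up. Blue stripe across the top at the toe end (+x). Through holes: two 11.5 mm dowel holes at x = +94 and -94, both y = -12 mm; 11 mm cross-pin hole at x = 6, y = 12 mm. Grip its two long edges at the middle.
- plane_body: Lower part of the plane blank, loose, 0.45 kg, lying on the white board: pale cheek 220 x 58 x 15 mm, on it a dark core of two blocks (slanted throat between), 45 mm thick, 50 mm wide: 4 mm narrower than the cheeks on each long side. Origin: centre of its underside, z up, +x to the toe (blue stripe on the core). The core's top face, the loose cheek's seat, is 60 mm above the origin.
- hole_toe (a point): Centre of the toe dowel hole in the loose cheek, at its underside (cheek frame +94, -12, 0 mm).
- hole_heel (a point): Centre of the heel dowel hole in the loose cheek, at its underside (cheek frame -94, -12, 0 mm).
- dowel_toe (a point): Root of the toe dowel on the core's top face (plane body frame +94, -12, 60 mm). Both dowels: upright, wooden, 10 mm diameter, 18 mm high from here, the top 4 mm tapering to 6 mm diameter; they are rigid and need no driving force. With the cheek home their tips show 3 mm above it.
- dowel_heel (a point): Root of the heel dowel on the core's top face (plane body frame -94, -12, 60 mm). With the cheek home, hole and root coincide, cheek and body axes are parallel, and the cheek's origin is 60 mm above the body's. The seat is hard wood: contact is felt as a sharp rise of force.
- glue_board: White-faced board 280 (x) x 170 (y) x 16 mm, fixed to the bench, under the plane body. Origin at the centre of its underside.
- glue_brush: Bystander: small glue brush, 150 mm long, about 20 mm high, lying on the white board beside the plane body. Origin under its middle.
- plane_iron: Bystander: steel plane iron with its chip breaker, 130 x 44 x 12 mm, lying flat in the middle of the bench. Origin at the centre of its underside.
- wedge: Bystander: dark wooden wedge 100 x 40 mm lying flat, 4 to 13 mm thick. Origin at the centre of its underside.
- glue_bottle: Bystander: upright white glue bottle, 60 mm diameter, 150 mm high. Origin at the centre of its base.
- mallet: Bystander: joiner's mallet, 300 mm long, lying on its side, its beech head 90 mm high. Origin at bench level, mid handle.
- chisel: Bystander: bench chisel 285 mm long, 27 mm high, lying flat. Origin at bench level, at the ferrule.
- try_square: Bystander: try square, wooden stock 120 mm with a 190 mm steel blade, 16 mm high, lying flat. Origin under the stock.
- marking_gauge: Bystander: wooden marking gauge, 220 mm beam, 72 mm high. Origin under its fence.
Not all that is in view belongs to the job. Leave any red look-alike of the plane_body alone.

How it is judged:
On the way, in this order (a step that is already met when the one before it is completed fails the run):
1. the loose cheek is lifted clear of the bench in the fingers (height (world z) of cheek above 0.05 m and contact force between the fingers and cheek above 2 N), for 0.2 s.
2. the cheek is threaded on both dowels, the right way round (distance between hole_toe and dowel_toe below 0.008 m and distance between hole_heel and dowel_heel below 0.008 m), for 0.1 s.
At the end, for the whole second after the job is handed in: Through the last second the cheek is home on the core, each dowel hole within 2.5 mm of its dowel's root; the fingers are on it and press the pair together with 8 N or more, down through the body, which lies flat on the white board (10 N or more there); nothing moves (distance between hole_toe and dowel_toe below 0.0025 m and distance between hole_heel and dowel_heel below 0.0025 m and contact force between cheek and plane_body above 8 N and contact force between plane_body and glue_board above 10 N and contact force between the fingers and cheek above 4 N and angle between plane_body's own z axis and vertical below 0.03 rad and z of plane_body in the frame of glue_board below 0.019 m and linear speed of cheek below 0.01 m/s); the arm keeps its last pose, push and grip.
It fails at once if the cheek is rammed down with more than 60 N (contact force between cheek and plane_body above 60 N).
It fails at once if another tool is pushed more than 30 mm (distance of any of glue_brush, plane_iron, wedge, glue_bottle, mallet, chisel, try_square, marking_gauge from where it was at the start of the episode above 0.03 m).
It fails at once if the glue bottle is tipped over (angle between glue_bottle's own z axis and vertical above 0.5 rad).
It also fails if it takes over 51 s, if anything falls off the work surface, if the arm or the gripper's body presses on something with over 40 N, if the wrist force passes 120 N, or if a joint passes its speed limit or range.

## Working session

There is one attempt and no reset: what is moved stays moved. The work goes in short steps, Python scripts to look and compute and a shell command to move; the robot and the scene stay as the last step left them, time stands still between calls to the robot, and variables do not carry over. Pictures are saved under pics/ and viewed, and the job is handed in when it is done.

```bash
mkdir -p pics; ls
python3 - <<'E'
from rig import *
import cv2,numpy as np
s=get_state();print(s)
for n in("scene","top"):
    d=get_image(n);cv2.imwrite(f"pics/{n}0.png",d["frame"][:,:,::-1]);np.savez(f"pics/{n}0.npz",**d)
    print(n,d["camera_matrix"],d["rvec"],d["tvec"])
E
```

```text
pics
{'clock': 0.0, 'qpos': array([ 1.11301510e+00,  2.76617527e-01,  1.50612352e+00, -1.86792704e-05,
        1.36070553e+00, -1.21012455e-01]), 'qd': array([-2.65305289e-05,  1.10024195e-03,  5.43661032e-04,  7.95359278e-04,
        7.94467789e-04, -2.48591010e-04]), 'effort': array([ 1.15324434e-03, -4.16780233e+01, -2.45801139e+01, -9.56216695e-05,
        1.11334742e-02, -6.71295979e-07]), 'position': array([0.18980238, 0.5422521 , 0.24943066]), 'ee_rot': array([-2.55778769e-04,  1.67587805e-01,  9.85856718e-01, -8.91022997e-04]), 'contact_force': array([-0.39652286, -0.28940392,  0.54926836]), 'moment': array([ 0.00925374, -0.03999302, -0.02754046]), 'width': 0.08547158132238206}
scene [[584.67576416   0.         326.26277922]
 [  0.         584.67576416 237.72749208]
 [  0.           0.           1.        ]] [ 1.93744683  1.61399497 -0.58491594] [-0.0771386  -0.30967045  1.97784339]
top [[524.76922065   0.         324.78660716]
 [  0.         524.76922065 242.7401404 ]
 [  0.           0.           1.        ]] [ 2.14501615 -2.14630404  0.15285572] [-0.00707865  0.49700492  1.60807772]
```

View pics/top0.png

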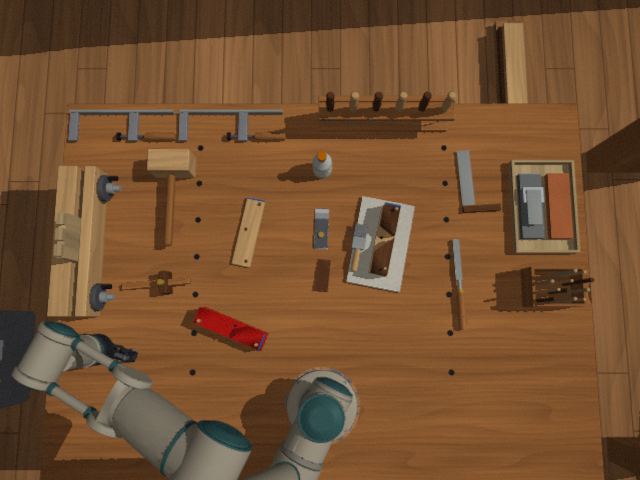

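View pics/scene0.png

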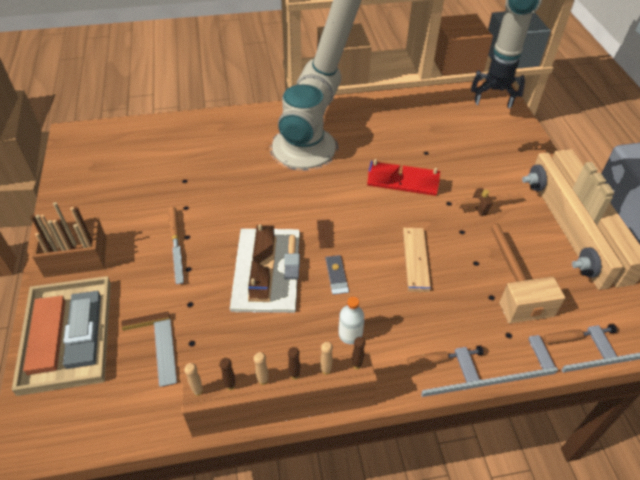

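The top view shows the loose cheek near (248,232), with its blue end up at about (255,201). The body is on the white board near (385,240), the brush lies to its left, and the red decoy is at (230,328). I'll zoom in next.

Run:
```python
import cv2,numpy as np
t=cv2.imread("pics/top0.png");s=cv2.imread("pics/scene0.png")
a=cv2.resize(t[190:300,225:285],None,fx=5,fy=5,interpolation=cv2.INTER_CUBIC)
b=cv2.resize(t[190:300,340:420],None,fx=5,fy=5,interpolation=cv2.INTER_CUBIC)
cv2.imwrite("pics/tz.png",np.hstack([a,b]))
a=cv2.resize(s[220:320,395:440],None,fx=6,fy=6,interpolation=cv2.INTER_CUBIC)
b=cv2.resize(s[220:320,225:310],None,fx=6,fy=6,interpolation=cv2.INTER_CUBIC)
cv2.imwrite("pics/sz.png",np.hstack([a,b]))
```

```text
(no output)
```

View pics/tz.png

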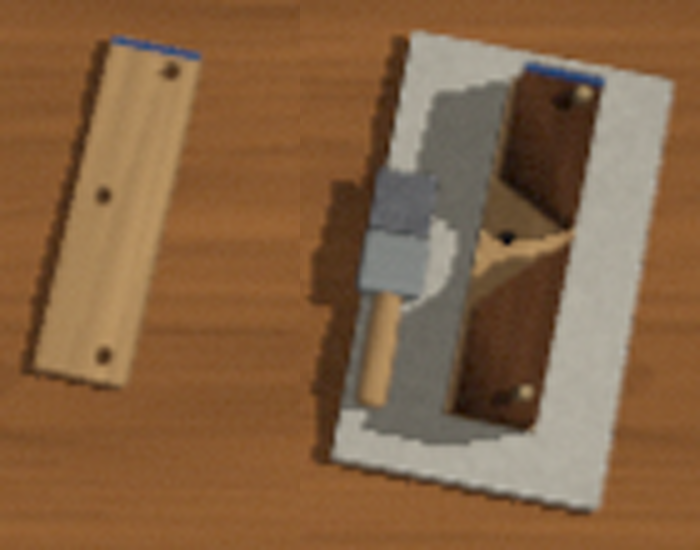

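View pics/sz.png

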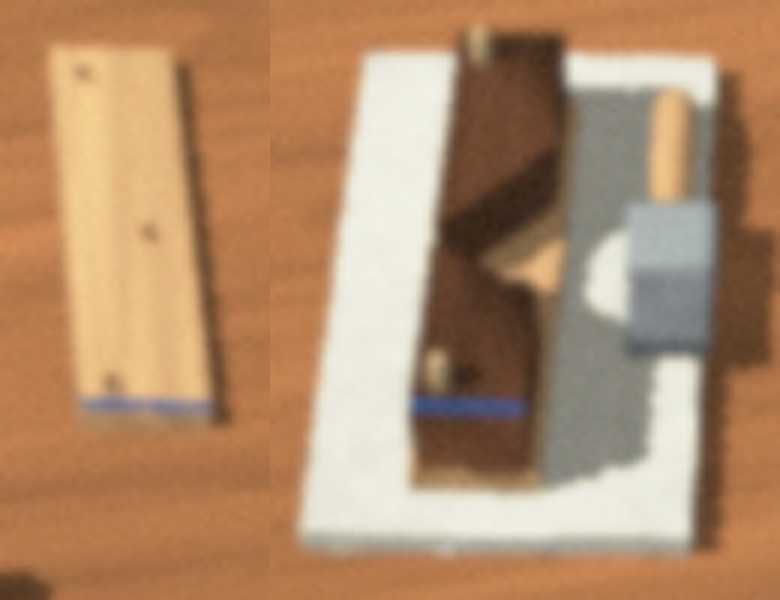

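```bash
cat > h.py <<'E'
import cv2,numpy as np
def load(p): return dict(np.load(p))
def ray(d,uv):
    R,_=cv2.Rodrigues(d["rvec"]);K=d["camera_matrix"]
    c=-R.T@np.ravel(d["tvec"]);v=R.T@np.linalg.inv(K)@np.array([uv[0],uv[1],1.]);return c,v
def onz(d,uv,z):
    c,v=ray(d,uv);return c+v*(z-c[2])/v[2]
def proj(d,P):
    return cv2.projectPoints(np.array(P,float).reshape(-1,3),d["rvec"],d["tvec"],d["camera_matrix"],None)[0].reshape(-1,2)
def tri(d1,u1,d2,u2):
    c1,v1=ray(d1,u1);c2,v2=ray(d2,u2);v1/=np.linalg.norm(v1);v2/=np.linalg.norm(v2)
    t=np.linalg.lstsq(np.c_[v1,-v2],c2-c1,rcond=None)[0];a=c1+t[0]*v1;b=c2+t[1]*v2
    return (a+b)/2,np.linalg.norm(a-b)
def blob(d,uv,r,sign):
    # weighted centroid of dark(-1)/bright(+1) spot near uv
    g=d["frame"].astype(float).sum(2)/3
    x0,y0=int(round(uv[0])),int(round(uv[1]));w=g[y0-r:y0+r+1,x0-r:x0+r+1]*sign
    e=np.r_[w[0],w[-1],w[:,0],w[:,-1]];m=np.clip(w-np.median(e)-0.25*(w.max()-np.median(e)),0,None)
    yy,xx=np.mgrid[y0-r:y0+r+1,x0-r:x0+r+1];return np.array([(m*xx).sum(),(m*yy).sum()])/m.sum()
E
python3 - <<'E'
from h import *
T=load("pics/top0.npz");S=load("pics/scene0.npz")
z5=lambda x,y,ox,oy,f:((x+.5)/f-.5+ox,(y+.5)/f-.5+oy)
# cheek holes (top z=15)
th=[z5(171,71,225,190,5),z5(104,356,225,190,5),z5(103,195,225,190,5)]
sh=[z5(112,383,395,220,6),z5(82,72,395,220,6),z5(149,232,395,220,6)]
for n,a,b in zip(("toe","heel","pin"),th,sh):
    a2=blob(T,a,2,-1);b2=blob(S,b,2,-1)
    print(n,np.round(a2,2),np.round(onz(T,a2,.015)*1e3,1),np.round(b2,2),np.round(onz(S,b2,.015)*1e3,1))
# cheek mask
for nm,d,(x0,x1,y0,y1) in(("T",T,(225,285,190,300)),("S",S,(395,440,220,320))):
    f=d["frame"][y0:y1,x0:x1].astype(int)
    m=((f[:,:,0]>130)&(f[:,:,1]>0.66*f[:,:,0])).astype(np.uint8)
    m=cv2.morphologyEx(m,cv2.MORPH_CLOSE,np.ones((3,3)))
    c=max(cv2.findContours(m,0,2)[0],key=cv2.contourArea)
    r=cv2.boxPoints(cv2.minAreaRect(c))+[x0,y0]
    P=np.array([onz(d,p,.015)*1e3 for p in r]);print(nm,np.round(P,1).tolist(),P.mean(0))
    print(cv2.minAreaRect(c))
# dowels
td=[z5(583-300,95,340,190,5),z5(527-300,392,340,190,5)]
sd=[z5(437-270,355,225,220,6),z5(481-270,34,225,220,6)]
for n,a,b in zip(("toe","heel"),td,sd):
    print(n,np.round(a,1),np.round(onz(T,a,.092)*1e3,1),np.round(b,1),np.round(onz(S,b,.090)*1e3,1),tri(T,a,S,b))
# board corners
tb=[z5(412-300,32,340,190,5),z5(674-300,82,340,190,5),z5(600-300,511,340,190,5),z5(333-300,460,340,190,5)]
P=np.array([onz(T,a,.016)*1e3 for a in tb]);print(np.round(P,1),P.mean(0))
E
```

```text
toe [258.8  203.83] [626.3 204.3  15. ] [413.37 283.84] [632.1 199.5  15. ]
heel [245.31 260.81] [442.5 243.7  15. ] [408.28 231.74] [447.2 238.1  15. ]
pin [245.22 228.73] [545.3 246.2  15. ] [419.57 258.35] [549.4 241.8  15. ]
T [[423.0, 288.3, 15.0], [665.7, 256.0, 15.0], [645.7, 133.2, 15.0], [403.8, 167.9, 15.0]] [534.55661959 211.31926656  15.        ]
((31.04730796813965, 42.45195007324219), (38.54913330078125, 76.06360626220703), 9.01932144165039)
S [[395.3, 211.9, 15.0], [418.0, 341.5, 15.0], [752.6, 233.3, 15.0], [732.4, 120.8, 15.0]] [574.57856971 226.84351469  15.        ]
((22.0, 49.5), (99.0, 44.0), 90.0)
toe [396.2 208.6] [ 594.  -225.5   92. ] [252.4 278.8] [ 595.5 -228.1   90. ] (array([ 0.59460651, -0.2270602 ,  0.08858098]), np.float64(0.0021099744812732853))
heel [385. 268.] [ 412.1 -188.3   92. ] [259.8 225.2] [ 414.9 -188.8   90. ] (array([ 0.41251914, -0.18875719,  0.08735581]), np.float64(8.306734624528008e-05))
[[ 651.5 -126.9   16. ]
 [ 618.6 -294.4   16. ]
 [ 344.7 -241.3   16. ]
 [ 376.7  -74.5   16. ]] [ 497.84870663 -184.25970814   16.        ]
```

```bash
cat >> h.py <<'E'
from scipy.spatial.transform import Rotation as Ro
def shift(s,P,yaw=None):
    """tool-frame mm shift and deg rotvec to reach world P with tool straight down, jaw y axis at yaw(deg)"""
    q=s["ee_rot"];R=Ro.from_quat([q[1],q[2],q[3],q[0]]).as_matrix()
    t=R.T@(np.array(P)-s["position"])*1e3
    w=np.zeros(3)
    if yaw is not None:
        y=np.array([np.cos(np.radians(yaw)),np.sin(np.radians(yaw)),0]);z=np.array([0,0,-1.]);x=np.cross(y,z)
        w=np.degrees(Ro.from_matrix(R.T@np.c_[x,y,z]).as_rotvec())
    return np.round(t,1),np.round(w,2)
E
python3 - <<'E'
from h import *; from rig import *
s=get_state();print(shift(s,[.5395,.234,.12],77.9))
E
```

```text
(array([-432. , -175.2,  129.7]), array([-0.1 , -0.02, -7.2 ]))
```

```bash
python3 -m jog '[-54,-22,0,0,0,-3,-108,-44,0,0,0,-7.2,-162,-66,0,0,0,-7.2,-216,-88,10,0,0,-7.2,-270,-110,30,0,0,-7.2,-324,-132,60,0,0,-7.2,-378,-153,90,0,0,-7.2,-432,-175,120,0,0,-7.2,-432,-175,130,0,0,-7.2,-432,-175,130,0,0,-7.2]' 0 60
python3 - <<'E'
from h import *; from rig import *
for n in("scene","top"):
    d=get_image(n);cv2.imwrite(f"pics/{n}1.png",d["frame"][:,:,::-1]);np.savez(f"pics/{n}1.npz",**d)
s=get_state();print(s["clock"],s["contact_force"],s["position"],shift(s,[.5395,.234,.12],77.9))
t=cv2.imread("pics/top1.png")[170:290,200:300];u=cv2.imread("pics/scene1.png")[180:300,360:460]
cv2.imwrite("pics/z1.png",cv2.resize(np.hstack([t,u]),None,fx=4,fy=4,interpolation=cv2.INTER_CUBIC))
E
```

```text
clock: 1.35
position: [0.5388, 0.2343, 0.1187]
ee_rot: [-0.002, 0.106, 0.994, -0.0]
contact_force: [-0.5, 0.2, 0.8]
width: 0.0857
1.45 [-0.98123291 -0.19846973  1.21588466] [0.53906376 0.23576281 0.12071763] (array([-0.8, -1.6,  0.7]), array([ 0.03, -0.03,  0.05]))
```

View pics/z1.png

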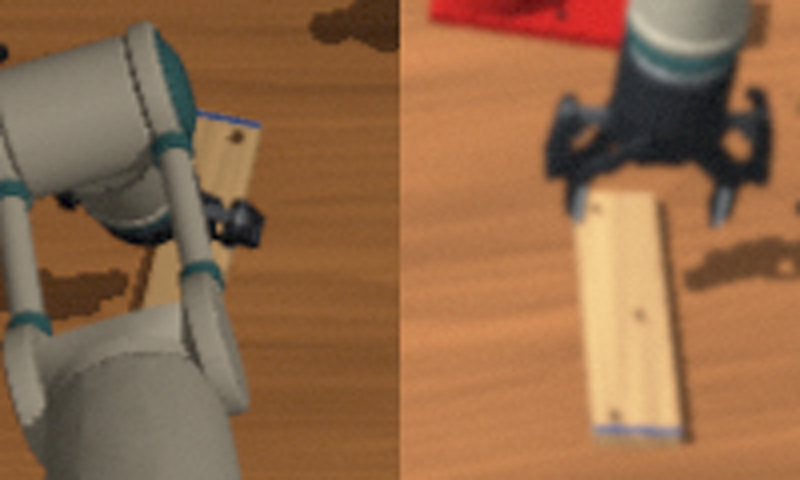

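Run:
```python
from h import *
S=load("pics/scene1.npz")
a=onz(S,(404.5,233.8),.113);b=onz(S,(439.5,235.5),.113);print(a,b,(a+b)/2)
```

```text
[0.5341446  0.19034495 0.113     ] [0.55641148 0.28169512 0.113     ] [0.54527804 0.23602004 0.113     ]
```

```bash
python3 -m jog '[0,-1,40,0,0,0,0,-1,70,0,0,0,0,-1,85,0,0,0,0,-1,92,0,0,0,0,-1,98,0,0,0,0,-1,98,0,0,0]' 0 60
python3 - <<'E'
from h import *; from rig import *
d=get_image("scene");s=get_state();print(s["clock"],s["contact_force"],s["position"])
cv2.imwrite("pics/z2.png",cv2.resize(d["frame"][180:300,360:480,::-1],None,fx=5,fy=5,interpolation=cv2.INTER_CUBIC))
E
```

```text
clock: 2.2
position: [0.54, 0.234, 0.0227]
ee_rot: [0.0, 0.105, 0.994, 0.0]
contact_force: [-0.3, -0.1, 0.6]
width: 0.0859
2.25 [ 0.06635016 -0.48687147  0.22959861] [0.54017034 0.23399011 0.02290685]
```

View pics/z2.png

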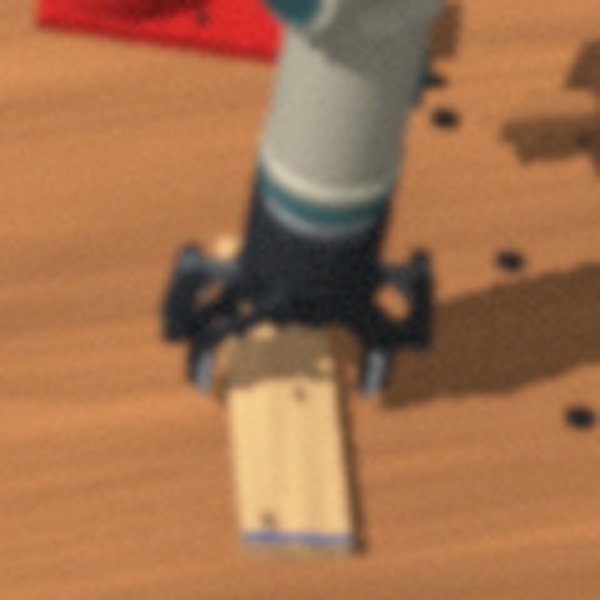

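The fingers straddle the cheek at mid-length. I'll go down a little more and close.

```bash
python3 -m jog '[0,0,3,0,0,0,0,0,6,0,0,0,0,0,6,0,0,0]' 0 60; python3 -m jog '[0,0,0,0,0,0,0,0,0,0,0,0,0,0,0,0,0,0,0,0,0,0,0,0,0,0,0,0,0,0,0,0,0,0,0,0]' 0.7 60
```

```text
clock: 2.62
position: [0.5395, 0.2337, 0.0161]
ee_rot: [-0.0, 0.105, 0.994, -0.0]
contact_force: [-0.1, -1.0, 0.2]
width: 0.0855
clock: 3.38
position: [0.5401, 0.2339, 0.0167]
ee_rot: [0.0, 0.105, 0.994, 0.0]
contact_force: [-0.1, 0.1, 5.0]
width: 0.0562
```

```bash
python3 -m jog '[0,0,-3,0,0,0,0,0,-10,0,0,0,0,0,-40,0,0,0,0,0,-80,0,0,0,0,0,-120,0,0,0,0,0,-120,0,0,0,0,0,-120,0,0,0]' 0.7 60;python3 - <<'E'
from h import *; from rig import *
d=get_image("scene");s=get_state();print(s["clock"],s["contact_force"],s["moment"],s["position"],s["width"])
cv2.imwrite("pics/z3.png",cv2.resize(d["frame"][120:280,360:520,::-1],None,fx=3.7,fy=3.7,interpolation=cv2.INTER_CUBIC))
E
```

```text
clock: 4.25
position: [0.5388, 0.2336, 0.1356]
ee_rot: [-0.001, 0.105, 0.994, -0.0]
contact_force: [0.1, -0.1, -2.5]
width: 0.0563
4.3 [-0.24866484  0.72677356 -2.20205847] [ 0.00728514  0.01644679 -0.02332753] [0.53849905 0.2334404  0.13495059] 0.056580655634296095
```

View pics/z3.png

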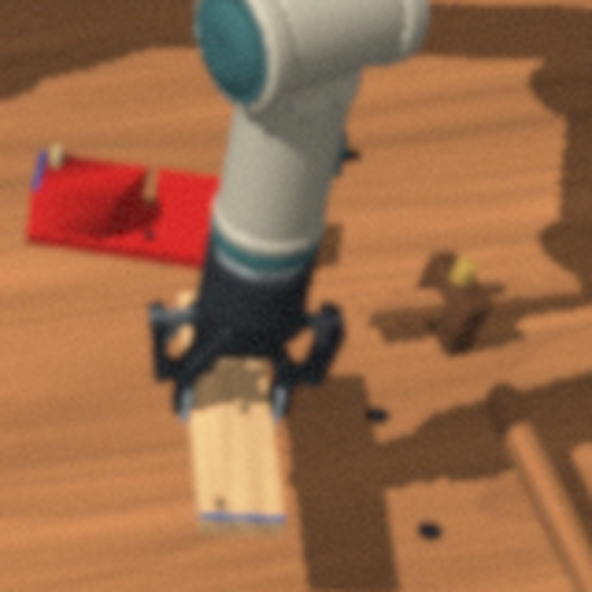

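Run:
```python
from h import *; from rig import *
T=load("pics/top0.npz");print("bottle",onz(T,(322,158),.15),onz(T,(322,175),0.0))
s=get_state();print(s["qpos"],shift(s,[.506,-.196,.160],78.1))
```

```text
bottle [7.35867440e-01 5.97263358e-04 1.50000000e-01] [0.72557776 0.00168413 0.        ]
[ 2.90471862e-01  3.79732291e-01  1.65142207e+00  1.05933046e-04
  1.11344819e+00 -1.06917234e+00] (array([ -58.2, -426.7,  -24.6]), array([-0.08, -0.15, -0.2 ]))
```

```bash
python3 -m jog '[-10,-25,-20,0,0,0,-20,-65,-25,0,0,0,-30,-110,-25,0,0,0,-40,-160,-25,0,0,0,-50,-210,-25,0,0,0,-58,-260,-25,0,0,0,-58,-310,-25,0,0,0,-58,-355,-25,0,0,0,-58,-395,-25,0,0,0,-58,-427,-25,0,0,-0.2]'; python3 -m jog '[0,0,0,0,0,0,0,0,0,0,0,0]';python3 - <<'E'
from h import *; from rig import *
s=get_state();print(s["clock"],s["qpos"],shift(s,[.506,-.196,.160],78.1))
for n in("scene","top"):
    d=get_image(n);cv2.imwrite(f"pics/{n}4.png",d["frame"][:,:,::-1]);np.savez(f"pics/{n}4.npz",**d)
t=cv2.imread("pics/top4.png")[170:310,320:450];u=cv2.imread("pics/scene4.png")[180:320,200:330]
cv2.imwrite("pics/z4.png",cv2.resize(np.hstack([t,u]),None,fx=3,fy=3,interpolation=cv2.INTER_CUBIC))
E
```

```text
clock: 5.55
position: [0.5055, -0.197, 0.1594]
ee_rot: [-0.002, 0.104, 0.995, 0.001]
contact_force: [0.2, -0.2, -1.8]
width: 0.0564
clock: 5.8
position: [0.5062, -0.1951, 0.16]
ee_rot: [-0.001, 0.104, 0.995, 0.001]
contact_force: [-0.3, 0.0, -1.9]
width: 0.0565
5.8 [-4.96554784e-01  2.95905988e-01  1.71392957e+00  8.50119819e-04
  1.13492348e+00 -1.85955336e+00] (array([ 0., -1., -0.]), array([ 0.09, -0.16, -0.03]))
```

View pics/z4.png

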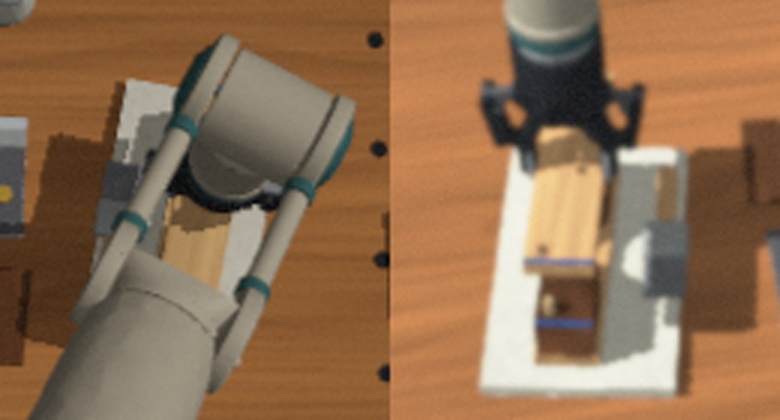

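Run:
```python
from h import *
a=load("pics/scene0.npz")["frame"][...,::-1];b=load("pics/scene4.npz")["frame"][...,::-1];t=load("pics/top0.npz")["frame"][...,::-1]
z=lambda i,x,y,w=16:cv2.resize(i[y:y+w,x:x+w],None,fx=16,fy=16,interpolation=cv2.INTER_CUBIC)
r1=np.hstack([z(a,245,270),z(a,252,217),z(b,244,254)])
r2=np.hstack([z(t,388,200),z(t,377,260),z(b,256,228)])
o=np.vstack([r1,r2])
for i in range(0,o.shape[1],64):o[::4,i]=255
for i in range(0,o.shape[0],64):o[i,::4]=255
cv2.imwrite("pics/z5.png",o)
```

```text
(no output)
```

View pics/z5.png

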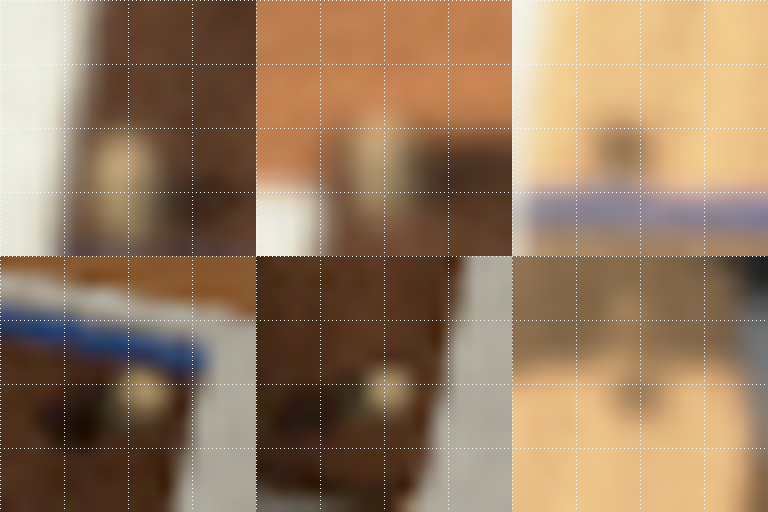

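Run:
```python
from h import *
T=load("pics/top0.npz");S=load("pics/scene0.npz");S4=load("pics/scene4.npz")
td=[(396.7,207.9),(384.75,267.9)];sd=[(252.3,281.1),(259.4,226.8)]
for a,b in zip(td,sd):
    print("T",onz(T,a,.093)*1e3,"S",onz(S,b,.085)*1e3,"tri",tri(T,a,S,b))
for p in((250.4,262.75),(263.5,236.4)): print("hole",onz(S4,p,.1585)*1e3)
# predicted holes if cheek origin == TCP xy, yaw -12
y=np.radians(-12.0);c=np.array([.5060,-.1958])
ex=np.array([np.cos(y),np.sin(y)]);ey=np.array([-ex[1],ex[0]])
for h in((94,-12),(-94,-12),(6,12)):
    P=c+ex*h[0]/1e3+ey*h[1]/1e3;print("pred",P*1e3,proj(S4,[*P,.1585]))
print("scene px/mm x,y,z",[(proj(S4,[.5+dx,-.2+dy,.09+dz])-proj(S4,[.5,-.2,.09]))[0]/10 for dx,dy,dz in((.01,0,0),(0,.01,0),(0,0,.01))])
print("cams",ray(T,(0,0))[0],ray(S,(0,0))[0])
```

```text
T [ 595.96779028 -226.96992154   93.        ] S [ 599.08889564 -229.1847143    85.        ] tri (array([ 0.59796896, -0.22874501,  0.08338564]), np.float64(0.0008997010662344593))
T [ 412.27158372 -187.41491828   93.        ] S [ 415.97972849 -190.24997251   85.        ] tri (array([ 0.41325458, -0.1894203 ,  0.08180344]), np.float64(0.0014932428569006432))
hole [ 597.55825345 -227.74815143  158.5       ]
hole [ 517.36949427 -185.83552607  158.5       ]
pred [ 595.45093418 -227.08147015] [[250.58179698 262.05506358]]
pred [ 411.55918524 -187.99407227] [[258.08001591 207.19273345]]
pred [ 514.36382589 -185.30969894] [[263.56682946 235.50428225]]
scene px/mm x,y,z [array([0.04222636, 0.28452324]), array([ 0.37286867, -0.0500632 ]), array([-0.02719496, -0.24027689])]
cams [ 0.26074808 -0.01054254  1.662792  ] [ 1.51193212 -0.22666335  1.29475697]
```

Run:
```python
from h import *; from rig import *
s=get_state();print(s["position"],shift(s,[.5077,-.1973,.117],77.9))
```

```text
[ 0.50671368 -0.1947005   0.16056605] (array([-1.6, -2.4, 43.6]), array([ 0.06, -0.09,  0.25]))
```

```bash
python3 -m jog '[-1,-0.5,15,0,0,0.1,-2,-1.1,30,0,0,0.2,-2,-1.1,40,0,0,0.2,-2,-1.1,43,0,0,0.2,-2,-1.1,43,0,0,0.2,-2,-1.1,43,0,0,0.2]';python3 - <<'E'
from h import *; from rig import *
p=[];
for i in range(2):
  s=get_state();p.append(s["position"]);d=get_image("scene")
s=get_state();p.append(s["position"]);print(p,s["contact_force"])
np.savez("pics/scene6.npz",**d)
cv2.imwrite("pics/z6.png",cv2.resize(d["frame"][210:300,230:300,::-1],None,fx=8,fy=8,interpolation=cv2.INTER_CUBIC)[:600])
E
```

```text
clock: 6.65
position: [0.509, -0.1975, 0.1187]
ee_rot: [0.0, 0.105, 0.994, -0.0]
contact_force: [-0.2, -0.7, -1.4]
width: 0.0564
[array([ 0.50902102, -0.19754748,  0.11870954]), array([ 0.50901626, -0.19757242,  0.11876297]), array([ 0.50899752, -0.19753705,  0.11877756])] [ 0.21443621  0.1345488  -1.04100092]
```

View pics/z6.png

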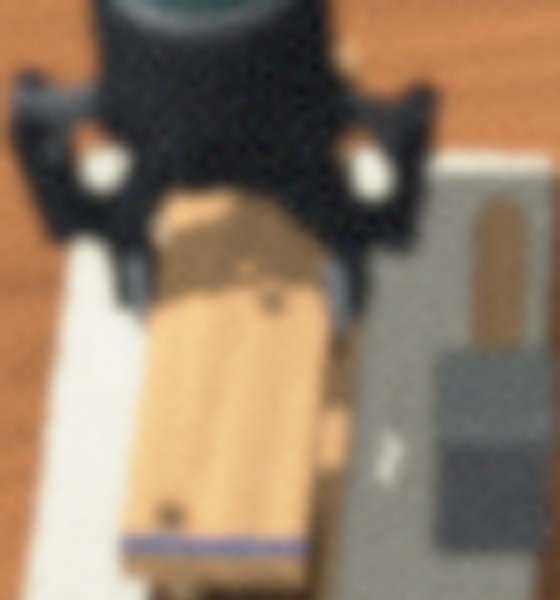

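Run:
```python
from h import *
S=load("pics/scene6.npz");S0=load("pics/scene0.npz");S4=load("pics/scene4.npz")
for z in(.1165,.1172):
  for g in((250.8,273.7),(263.6,247.0)):
    u=blob(S,g,2,-1);print(u,onz(S,u,z)*1e3,onz(S,g,z)*1e3)
for g in((250.4,262.75),(263.5,236.4)): print("4",blob(S4,g,2,-1))
for g in((252.3,281.1),(259.4,226.8)):print("dowel",blob(S0,g,5,1))
```

```text
[250.90484649 274.22836843] [ 600.780449   -230.32241641  116.5       ] [ 599.06645237 -230.4098773   116.5       ]
[263.98685492 246.01265823] [ 514.09160124 -186.97981033  116.5       ] [ 517.27883879 -188.37438033  116.5       ]
[250.90484649 274.22836843] [ 601.3217623  -230.32024256  117.2       ] [ 599.60878395 -230.4076515   117.2       ]
[263.98685492 246.01265823] [ 514.68441621 -187.00338624  117.2       ] [ 517.86976022 -188.39712773  117.2       ]
4 [250.46818417 263.11226073]
4 [264.05917987 234.90796831]
dowel [247.97052699 280.11452827]
dowel [254.32010856 230.37955544]
```

```bash
python3 -m jog '[0,0.6,4,0,0,0,0,0.6,7,0,0,0,0,0.6,8,0,0,0,0,0.6,9,0,0,0,0,0.6,9,0,0,0]'; python3 -m jog '[0,0,0.5,0,0,0,0,0,1,0,0,0,0,0,1,0,0,0]'; python3 -m jog '[0,0,0.5,0,0,0,0,0,1,0,0,0,0,0,1,0,0,0]'
```

```text
clock: 7.38
position: [0.5088, -0.1968, 0.1092]
ee_rot: [-0.0, 0.105, 0.994, 0.0]
contact_force: [0.6, 0.4, -1.5]
width: 0.0562
clock: 7.75
position: [0.5088, -0.1967, 0.1083]
ee_rot: [-0.0, 0.105, 0.994, 0.0]
contact_force: [0.2, 0.8, -1.4]
width: 0.0563
clock: 8.12
position: [0.5088, -0.1967, 0.1072]
ee_rot: [-0.0, 0.105, 0.994, 0.0]
contact_force: [-0.3, -0.1, -0.8]
width: 0.0561
```

```bash
python3 -m jog '[0,0,0.5,0,0,0,0,0,1,0,0,0,0,0,1,0,0,0]'; python3 -m jog '[0,0,0.5,0,0,0,0,0,1,0,0,0,0,0,1,0,0,0]'; python3 -m jog '[0,0,0.5,0,0,0,0,0,1,0,0,0,0,0,1,0,0,0]'
```

```text
clock: 8.5
position: [0.5088, -0.1968, 0.1062]
ee_rot: [-0.0, 0.105, 0.994, 0.0]
contact_force: [1.0, -0.2, -2.0]
width: 0.0563
clock: 8.88
position: [0.5088, -0.1967, 0.1052]
ee_rot: [-0.0, 0.105, 0.994, 0.0]
contact_force: [-0.1, -0.3, -2.0]
width: 0.0563
clock: 9.25
position: [0.5088, -0.1968, 0.1042]
ee_rot: [-0.0, 0.105, 0.994, 0.0]
contact_force: [-0.8, 0.7, -1.8]
width: 0.0564
```

```bash
python3 -m jog '[0,0,0.5,0,0,0,0,0,1,0,0,0,0,0,1,0,0,0]'; python3 -m jog '[0,0,0.5,0,0,0,0,0,1,0,0,0,0,0,1,0,0,0]';python3 - <<'E'
from h import *; from rig import *
d=get_image("scene");s=get_state();print(s["position"],s["contact_force"],s["moment"])
np.savez("pics/scene7.npz",**d)
cv2.imwrite("pics/z7.png",cv2.resize(d["frame"][225:300,230:300,::-1],None,fx=8,fy=8,interpolation=cv2.INTER_CUBIC)[:600])
E
```

```text
clock: 9.62
position: [0.5088, -0.1968, 0.1032]
ee_rot: [0.0, 0.105, 0.994, 0.0]
contact_force: [0.9, -0.1, -1.6]
width: 0.0565
clock: 10.0
position: [0.5088, -0.1968, 0.1023]
ee_rot: [0.0, 0.105, 0.994, 0.0]
contact_force: [0.6, -0.1, -1.7]
width: 0.0566
[ 0.50880705 -0.19675066  0.10226309] [-0.44260485  0.20649445 -1.1633253 ] [ 0.01426673 -0.08431933  0.0325878 ]
```

View pics/z7.png

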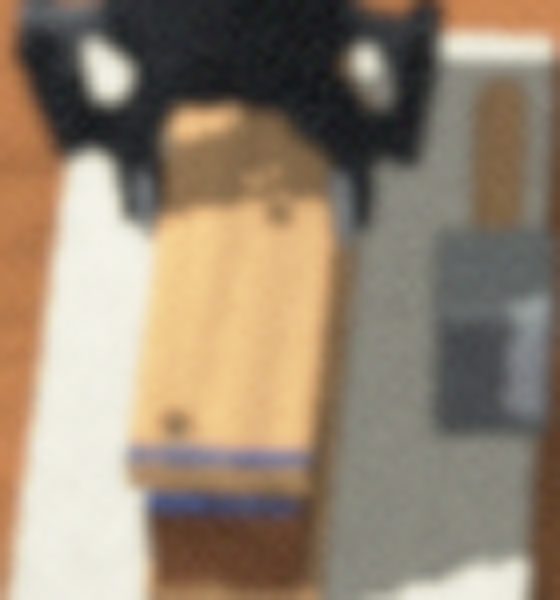

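```bash
python3 -m jog '[0,0,0.5,0,0,0,0,0,1,0,0,0,0,0,1.5,0,0,0,0,0,2,0,0,0,0,0,2,0,0,0]'; python3 -m jog '[0,0,0.5,0,0,0,0,0,1,0,0,0,0,0,1.5,0,0,0,0,0,2,0,0,0,0,0,2,0,0,0]';  python3 -m jog '[0,0,0.5,0,0,0,0,0,1,0,0,0,0,0,1,0,0,0]'; python3 -m jog '[0,0,0.5,0,0,0,0,0,1,0,0,0,0,0,1,0,0,0]'
```

```text
clock: 10.68
position: [0.5088, -0.1967, 0.1002]
ee_rot: [-0.0, 0.105, 0.994, 0.0]
contact_force: [0.5, 0.5, -0.9]
width: 0.0564
clock: 11.3
position: [0.5088, -0.1967, 0.0982]
ee_rot: [-0.0, 0.105, 0.994, 0.0]
contact_force: [-0.5, 1.0, -1.6]
width: 0.0567
clock: 11.68
position: [0.5088, -0.1968, 0.0972]
ee_rot: [-0.0, 0.105, 0.994, 0.0]
contact_force: [0.7, 0.1, -1.9]
width: 0.0565
clock: 12.05
position: [0.5088, -0.1968, 0.0962]
ee_rot: [-0.0, 0.105, 0.994, 0.0]
contact_force: [0.5, -0.0, -1.8]
width: 0.0564
```

```bash
python3 -m jog '[0,0,0.5,0,0,0,0,0,1,0,0,0,0,0,1,0,0,0]'; python3 -m jog '[0,0,0.5,0,0,0,0,0,1,0,0,0,0,0,1,0,0,0]';  python3 -m jog '[0,0,0.5,0,0,0,0,0,0.8,0,0,0,0,0,0.8,0,0,0]'
```

```text
clock: 12.42
position: [0.5088, -0.1967, 0.0952]
ee_rot: [-0.0, 0.105, 0.994, 0.0]
contact_force: [-0.0, -0.6, -1.8]
width: 0.0561
clock: 12.8
position: [0.5088, -0.1967, 0.0942]
ee_rot: [0.0, 0.105, 0.994, 0.0]
contact_force: [0.7, 0.9, -2.2]
width: 0.0562
clock: 13.18
position: [0.5088, -0.1968, 0.0934]
ee_rot: [0.0, 0.105, 0.994, 0.0]
contact_force: [0.1, -0.6, -0.6]
width: 0.0561
```

```bash
python3 -m jog '[0,0,0.3,0,0,0,0,0,0.3,0,0,0]'; python3 -m jog '[0,0,0.3,0,0,0,0,0,0.3,0,0,0]'
```

```text
clock: 13.42
position: [0.5088, -0.1967, 0.0931]
ee_rot: [-0.0, 0.105, 0.994, 0.0]
contact_force: [0.0, -0.4, -1.4]
width: 0.0567
clock: 13.68
position: [0.5088, -0.1968, 0.0929]
ee_rot: [-0.0, 0.105, 0.994, 0.0]
contact_force: [0.6, 1.1, -1.4]
width: 0.0565
```

```bash
python3 -m jog '[0,0,0.3,0,0,0,0,0,0.3,0,0,0]'; python3 -m jog '[0,0,0.3,0,0,0,0,0,0.3,0,0,0]';  python3 -m jog '[0,0,0.3,0,0,0,0,0,0.3,0,0,0]'
python3 - <<'E'
from h import *; from rig import *
d=get_image("scene");s=get_state();print(s["position"],s["contact_force"],s["moment"])
np.savez("pics/scene8.npz",**d)
cv2.imwrite("pics/z8.png",cv2.resize(d["frame"][225:300,230:300,::-1],None,fx=8,fy=8,interpolation=cv2.INTER_CUBIC)[:600])
E
```

```text
clock: 13.92
position: [0.5088, -0.1968, 0.0927]
ee_rot: [0.0, 0.105, 0.994, -0.0]
contact_force: [-0.2, 0.7, -0.1]
width: 0.0567
clock: 14.18
position: [0.5088, -0.1967, 0.0927]
ee_rot: [0.0, 0.105, 0.994, -0.0]
contact_force: [-1.0, 0.2, 5.3]
width: 0.0563
clock: 14.42
position: [0.5088, -0.1968, 0.0927]
ee_rot: [0.0, 0.105, 0.994, -0.0]
contact_force: [-2.1, 1.4, 5.9]
width: 0.0565
[ 0.50881261 -0.19675921  0.09269376] [-1.76520915  1.24171853  6.00488367] [0.02625003 0.29842138 0.03154262]
```

View pics/z8.png

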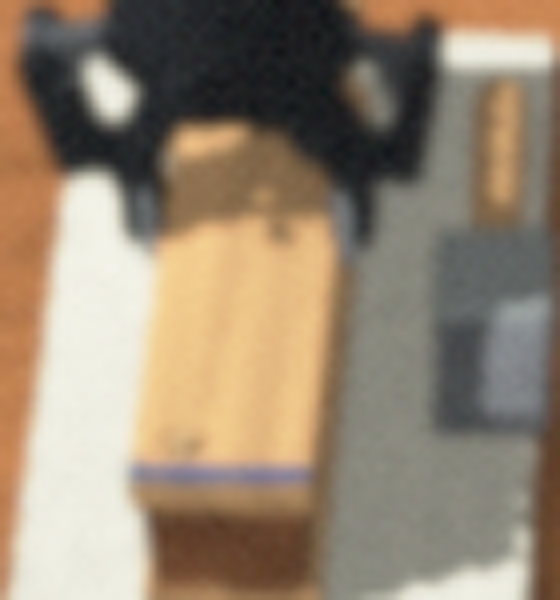

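```bash
python3 -m jog '[0,0,0.3,0,0,0,0,0,0.3,0,0,0,0,0,0.3,0,0,0]'; python3 -m jog '[0,0,0.3,0,0,0,0,0,0.3,0,0,0,0,0,0.3,0,0,0]';  python3 - <<'E'
from rig import *
s=get_state();print(s["position"],s["ee_rot"],s["contact_force"],s["moment"])
E
```

```text
clock: 14.85
position: [0.5088, -0.1967, 0.0927]
ee_rot: [0.0, 0.105, 0.994, -0.0]
contact_force: [-1.8, 1.3, 8.0]
width: 0.0562
clock: 15.22
position: [0.5088, -0.1968, 0.0927]
ee_rot: [0.0, 0.105, 0.994, -0.0]
contact_force: [-2.7, 2.1, 10.0]
width: 0.0564
[ 0.50883155 -0.19675658  0.09269086] [ 3.31689565e-04  1.05292129e-01  9.94441268e-01 -1.50134175e-04] [-2.69204105  2.08052302 10.04290132] [ 0.09883972  0.48070749 -0.06445669]
```

```bash
python3 -m jog '[0,0,0.3,0,0,0,0,0,0.6,0,0,0,0,0,0.8,0,0,0,0,0,0.8,0,0,0,0,0,0.8,0,0,0]'; python3 -m jog '[0,0,0,0,0,0,0,0,0,0,0,0,0,0,0,0,0,0,0,0,0,0,0,0]';  python3 - <<'E'
from h import *
from rig import *
s=get_state();print(s["position"],s["ee_rot"],s["contact_force"],s["moment"])
for n in("scene","top"):
    d=get_image(n);np.savez(f"pics/{n}9.npz",**d)
    cv2.imwrite(f"pics/{n}9.png",d["frame"][:,:,::-1])
t=cv2.imread("pics/scene9.png")
a=cv2.resize(t[225:300,230:300],None,fx=5,fy=5,interpolation=cv2.INTER_CUBIC)
b=cv2.resize(t[:,:],(500,375));cv2.imwrite("pics/z9.png",np.hstack([a[:375],b])[:, :800])
E
```

```text
clock: 15.85
position: [0.5088, -0.1968, 0.0926]
ee_rot: [0.0, 0.105, 0.994, -0.0]
contact_force: [-5.3, 1.7, 15.1]
width: 0.0565
clock: 16.35
position: [0.5088, -0.1967, 0.0927]
ee_rot: [0.0, 0.105, 0.994, -0.0]
contact_force: [-4.0, 1.8, 15.4]
width: 0.0564
[ 0.50882842 -0.19674619  0.09265924] [ 4.92578459e-04  1.05297535e-01  9.94440617e-01 -2.15658333e-04] [-3.9709705   1.76533178 15.35429381] [ 0.19803975  0.68352052 -0.04698502]
```

View pics/z9.png

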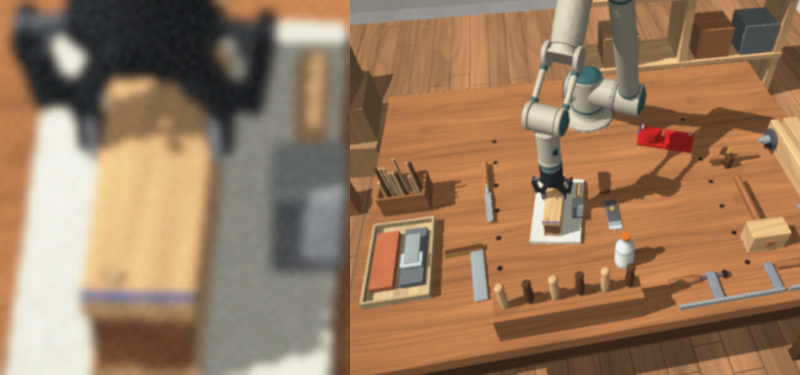

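Run:
```python
from rig import *
s=get_state();print(s["clock"],s["contact_force"],s["position"],s["width"]);print(sign_off())
s=get_state();print(s["clock"],s["contact_force"],s["position"],s["width"])
```

```text
16.45 [-4.53927574  2.69305487 15.19226661] [ 0.50883027 -0.19672145  0.09265484] 0.056475552409626935
the job is handed in; nothing more can be done
None
the job is handed in; nothing more can be done
```

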